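# Move the seasoning row to the wooden rack, mirrored

### The arm

A 6-joint arm with a two-finger parallel gripper is mounted at the origin on the work surface; the furniture and walls round the work are solid. World frame = base frame: x ahead of the robot, y to its left, z up, the work surface at z = 0. Lengths are in mm, angles in rad, forces in N, time in s.
With the tool pointing down it reaches from about 400 to 925 mm from the base axis. Payload 12.5 kg.
Tool frame: the origin (TCP) lies midway between the tips of the shut fingers; the grasp point (between the pads) lies 19 mm behind it; z points along the fingers, y is the line along which they close (so a half turn about z gives the same grasp; the last joint's range is limited). The gripper opens to 95 mm and grips with 3 to 60 N. Pads are 20 mm wide; open, the fingers measure 119 mm over their backs; the gripper's body (75 mm by 180 mm) begins 59 mm behind the grasp point.
Start: joints at [1.14, 0.491, 1.559, -0, 1.092, -0.106], TCP at [199.433, 592.346, 214.661] pointing down, gripper open.
Joint ranges: [-3.1, 3.1], [-0.84, 2.19], [0.05, 2.79], [-1.13, 4.28], [0.06, 2.93], [-2.69, 2.69]. Speed limits (rad/s): [2.22, 2.22, 2.79, 3.14, 3.14, 3.14].

### API

Orientations are given as [roll, pitch, yaw] about the fixed x, y, z axes, in that order (R = Rz(yaw) Ry(pitch) Rx(roll)).
In Python, from cell import state, read_camera, camera_info, env gives the robot as it stands.
- The arm moves only by the tool move_arm, never from a script. Its argument "commands" is a list of rows, each a list of 3 entries, a list of its own where there are three numbers: the shift along the world's x, y, z in cm, then the turn, a rotation vector about the world's x, y, z in degrees, then the opening, from 0 (shut) to 1 (fully open). A call has 1 to 10 rows; each row shifts and turns the commanded pose from where the row before left it; what a row does not reach is not made up. A row lasts 1/10 s, in which the tool goes at most 50 mm and 8.59 degrees, less where a joint would pass 70% of its speed; a pose out of reach is approached as far as the arm can. A call with a gripper value outside its range is refused whole. The fingers move at their own pace and stop on an object; the grip force is fixed at half the most. Time passes only in rows, so rows that do not move let the fingers close. It gives the time, the measured TCP pose, the force, the opening and the grip force at its end, in the units of the state.
- state(): the state, without advancing time (a new reading comes with each control period).
- read_camera(name): name is "side" or "top"; returns the picture (480x640x3 uint8, blue, green, red); there is no depth.
- camera_info(name): a dict with "K" (3x3 intrinsics, pixels), "k1" (the pictures are not rectified: a ray, as slopes to the right and down, at radius r is drawn at 1 + k1 r^2 times it, then the intrinsics apply), "cam_to_world" (4x4, takes a point from camera to world coordinates). Camera axes: x right, y down, z forward; pixel columns grow to the right and rows downward; lengths in mm; the calibration is good to about 2 mm. A picture is of the moment at which its call begins. camera_info takes no time and is no camera call.
- env.job_done(): hands the job in; it is judged then, once.
The state is a dict: "t": time; "joints": joint angles; "qvel": joint speeds; "tau": joint torques, N m; "eef_pos": TCP position; "tcp_rot": TCP orientation; "ft_force": force on the tool from outside, world axes, zero at the start; "moment": the same for the moment, N m; "opening": opening from 0.0 (shut) to 1.0 (fully open); "grip_force": force on a finger pad.
Only numpy, scipy, OpenCV 4.12 (cv2) and the standard library are available. Lean on these libraries where they do the work, as an engineer would, in place of code of your own. Each camera call takes 0.05 s, during which the arm holds its last target. There are 200 camera calls.

### The job

Move the four things on the dark metal tray, one by one, into the four round recesses of the empty wooden rack, in reverse order: what stands leftmost on the tray (as the robot sees it) goes into the rightmost recess, and so on, until the leftmost recess holds what stood rightmost. Stand each upright and flat on the floor of its recess, set down rather than dropped, and tip nothing over.

Things in the scene. Friction and masses are not known exactly. Their poses are not given: they have to be found in the camera images.
- pepper_mill: The tall wooden pepper mill that stands on the dark metal tray: 150 mm high, 58 mm across at the foot, narrower waist, rigid head 48 mm across from 109 to 139 mm above its underside (grip it there), then a small metal knob. Origin: centre of its underside, z up; round, so its yaw does not matter. About 0.18 kg.
- salt_mill: The short wooden salt mill that stands on the tray, same style: 110 mm high, 58 mm across at the foot, rigid head 49 mm across from 80 to 99 mm above its underside (grip it there), then a small metal knob. Origin: centre of its underside, z up; round, so its yaw does not matter. About 0.18 kg.
- spice_jar: The spice jar with green screw cap that stands on the tray (look-alikes in the corner to the right are not meant): 106 mm high, 46 mm across, cap 45 mm across from 85 to 105 mm above its underside; grip across the cap. Origin: centre of its underside, z up; round, so its yaw does not matter. About 0.11 kg.
- beaker: The black open beaker that stands on the tray: 83 mm high, 57 mm across at the rim, a little narrower at the foot; grip across the body near 60 mm above its underside. Origin: centre of its underside, z up; round, so its yaw does not matter. About 0.11 kg.
- tray: Low dark metal tray, fixed, 90 x 370 mm (its x by its y), rim 14 mm high, wire loop handles at its two ends 31 mm high. Four places in a row along its own y axis, at y = +135, +45, -45, -135 mm (x = 0). Origin: centre of its underside; z up, +y to the robot's left (within 0.1 rad), +x away from the robot. It stands either nearer than the rack or behind it.
- rack: Light wooden rack, fixed, empty at the start, 90 x 370 mm and 18 mm high, with four round recesses 74 mm across and 8 mm deep in a row along its own y axis, at y = +135, +45, -45, -135 mm (x = 0); the recess floors are 10 mm above its underside. Origin: centre of its underside; z up, +y to the robot's left (within 0.1 rad), +x away from the robot.
- pad_pepper_mill: Round cork pad, 72 mm across and 3 mm thick, fixed on the tray; the pepper mill stands on it at the start, so it marks that thing's starting place in the row (all four pads look alike). Origin: centre of its underside, 5 mm above the tray's underside; its top is 8 mm above the tray's underside.
- pad_salt_mill: Round cork pad, 72 mm across and 3 mm thick, fixed on the tray; the salt mill stands on it at the start, so it marks that thing's starting place in the row (all four pads look alike). Origin: centre of its underside, 5 mm above the tray's underside; its top is 8 mm above the tray's underside.
- pad_spice_jar: Round cork pad, 72 mm across and 3 mm thick, fixed on the tray; the spice jar stands on it at the start, so it marks that thing's starting place in the row (all four pads look alike). Origin: centre of its underside, 5 mm above the tray's underside; its top is 8 mm above the tray's underside.
- pad_beaker: Round cork pad, 72 mm across and 3 mm thick, fixed on the tray; the beaker stands on it at the start, so it marks that thing's starting place in the row (all four pads look alike). Origin: centre of its underside, 5 mm above the tray's underside; its top is 8 mm above the tray's underside.

How it is judged (in metres and radians):
At the end, for the whole second after the job is handed in: Each thing stands in the recess that mirrors its starting place on the tray: within 15 mm of the recess centre along each rack axis, its underside 7 to 13.5 mm above the rack's underside, upright within 0.08 rad, released and at rest (((y of pad_pepper_mill in the frame of tray between 0.115 and 0.155 m and y of pepper_mill in the frame of rack between -0.15 and -0.12 m) or (y of pad_pepper_mill in the frame of tray between 0.025 and 0.065 m and y of pepper_mill in the frame of rack between -0.06 and -0.03 m) or (y of pad_pepper_mill in the frame of tray between -0.065 and -0.025 m and y of pepper_mill in the frame of rack between 0.03 and 0.06 m) or (y of pad_pepper_mill in the frame of tray between -0.155 and -0.115 m and y of pepper_mill in the frame of rack between 0.12 and 0.15 m)) and x of pepper_mill in the frame of rack between -0.015 and 0.015 m and z of pepper_mill in the frame of rack between 0.007 and 0.0135 m and angle between each of pepper_mill, salt_mill, spice_jar, beaker's own z axis and vertical below 0.08 rad and linear speed of each of pepper_mill, salt_mill, spice_jar, beaker below 0.02 m/s and angular speed of each of pepper_mill, salt_mill, spice_jar, beaker below 0.2 rad/s and contact force between the fingers and pepper_mill below 0.1 N and ((y of pad_salt_mill in the frame of tray between 0.115 and 0.155 m and y of salt_mill in the frame of rack between -0.15 and -0.12 m) or (y of pad_salt_mill in the frame of tray between 0.025 and 0.065 m and y of salt_mill in the frame of rack between -0.06 and -0.03 m) or (y of pad_salt_mill in the frame of tray between -0.065 and -0.025 m and y of salt_mill in the frame of rack between 0.03 and 0.06 m) or (y of pad_salt_mill in the frame of tray between -0.155 and -0.115 m and y of salt_mill in the frame of rack between 0.12 and 0.15 m)) and x of salt_mill in the frame of rack between -0.015 and 0.015 m and z of salt_mill in the frame of rack between 0.007 and 0.0135 m and contact force between the fingers and salt_mill below 0.1 N and ((y of pad_spice_jar in the frame of tray between 0.115 and 0.155 m and y of spice_jar in the frame of rack between -0.15 and -0.12 m) or (y of pad_spice_jar in the frame of tray between 0.025 and 0.065 m and y of spice_jar in the frame of rack between -0.06 and -0.03 m) or (y of pad_spice_jar in the frame of tray between -0.065 and -0.025 m and y of spice_jar in the frame of rack between 0.03 and 0.06 m) or (y of pad_spice_jar in the frame of tray between -0.155 and -0.115 m and y of spice_jar in the frame of rack between 0.12 and 0.15 m)) and x of spice_jar in the frame of rack between -0.015 and 0.015 m and z of spice_jar in the frame of rack between 0.007 and 0.0135 m and contact force between the fingers and spice_jar below 0.1 N and ((y of pad_beaker in the frame of tray between 0.115 and 0.155 m and y of beaker in the frame of rack between -0.15 and -0.12 m) or (y of pad_beaker in the frame of tray between 0.025 and 0.065 m and y of beaker in the frame of rack between -0.06 and -0.03 m) or (y of pad_beaker in the frame of tray between -0.065 and -0.025 m and y of beaker in the frame of rack between 0.03 and 0.06 m) or (y of pad_beaker in the frame of tray between -0.155 and -0.115 m and y of beaker in the frame of rack between 0.12 and 0.15 m)) and x of beaker in the frame of rack between -0.015 and 0.015 m and z of beaker in the frame of rack between 0.007 and 0.0135 m and contact force between the fingers and beaker below 0.1 N); the robot touches nothing.
It fails at once if one of the four things is tipped over (more than 0.6 rad) (angle between any of pepper_mill, salt_mill, spice_jar, beaker's own z axis and vertical above 0.6 rad).
It fails at once if one of the four things is dropped or thrown (out of the fingers and faster than 0.8 m/s, a fall of about 3 cm) ((linear speed of pepper_mill above 0.8 m/s and contact force between the fingers and pepper_mill below 0.05 N) or (linear speed of salt_mill above 0.8 m/s and contact force between the fingers and salt_mill below 0.05 N) or (linear speed of spice_jar above 0.8 m/s and contact force between the fingers and spice_jar below 0.05 N) or (linear speed of beaker above 0.8 m/s and contact force between the fingers and beaker below 0.05 N)).
It also fails if it takes over 96 s, if anything falls off the work surface, if the arm or the gripper's body presses on something with over 40 N, if the wrist force passes 120 N, or if a joint passes its speed limit or range.

## Working session

There is one attempt and no reset: what is moved stays moved. The work goes in short steps, Python scripts to look and compute and a tool call to move; the robot and the scene stay as the last step left them, time stands still between calls to the robot, and variables do not carry over. Pictures are saved under pics/ and viewed, at most 14 in all, crops included, and the job is handed in when it is done.

Besides the shell and the picture viewer there is one more tool, called as name(argument=value, ...) on one line, values as JSON. move_arm: Moves the arm, as the interface text tells. Its arguments: {"type":"object","properties":{"commands":{"type":"array"}},"required":["commands"]}

```bash
mkdir -p pics; python3 - <<'E'
from cell import *
import cv2
for n in("top","side"):
    cv2.imwrite(f"pics/{n}0.png",read_camera(n)); print(n,camera_info(n))
print(state())
E
```

```text
top {'K': array([[615.69294025,   0.        , 310.65965345],
       [  0.        , 615.69294025, 230.32099353],
       [  0.        ,   0.        ,   1.        ]]), 'k1': -0.2045003677999724, 'cam_to_world': array([[-1.11981801e-02, -9.99440617e-01,  3.15127639e-02,
         5.35851962e+02],
       [-9.99920470e-01,  1.10095936e-02, -6.15161784e-03,
        -5.52562582e+01],
       [ 5.80123400e-03, -3.15791446e-02, -9.99484419e-01,
         8.86924763e+02],
       [ 0.00000000e+00,  0.00000000e+00,  0.00000000e+00,
         1.00000000e+00]])}
side {'K': array([[518.93591386,   0.        , 318.76259466],
       [  0.        , 518.93591386, 241.11774641],
       [  0.        ,   0.        ,   1.        ]]), 'k1': -0.12545438451985674, 'cam_to_world': array([[-8.46607009e-01, -2.62648331e-01,  4.62895697e-01,
         1.45818542e+02],
       [-5.32135482e-01,  4.33097860e-01, -7.27501253e-01,
         5.59229791e+02],
       [-9.40214601e-03, -8.62230884e-01, -5.06428180e-01,
         4.68153673e+02],
       [ 0.00000000e+00,  0.00000000e+00,  0.00000000e+00,
         1.00000000e+00]])}
{'t': 0.1, 'joints': array([ 1.14040540e+00,  4.91490636e-01,  1.55938375e+00,  3.71932176e-06,
        1.09168262e+00, -1.05603288e-01]), 'qvel': array([ 0.00074438, -0.00225543, -0.00096769, -0.00159955,  0.00154282,
       -0.00081212]), 'tau': array([ 2.88601739e-03, -6.13624620e+01, -2.58606255e+01,  6.93967799e-02,
        4.70084965e-02, -9.86637451e-05]), 'eef_pos': array([199.33458709, 592.14106382, 214.12718961]), 'tcp_rot': array([-3.14063402e+00, -1.04930449e-04,  2.81680325e+00]), 'ft_force': array([ 0.34979578, -1.42595193,  0.35893984]), 'moment': array([-0.01750281, -0.0179952 , -0.01242032]), 'grip_force': 0.0, 'opening': 0.9996168977191761}
```

View pics/top0.png

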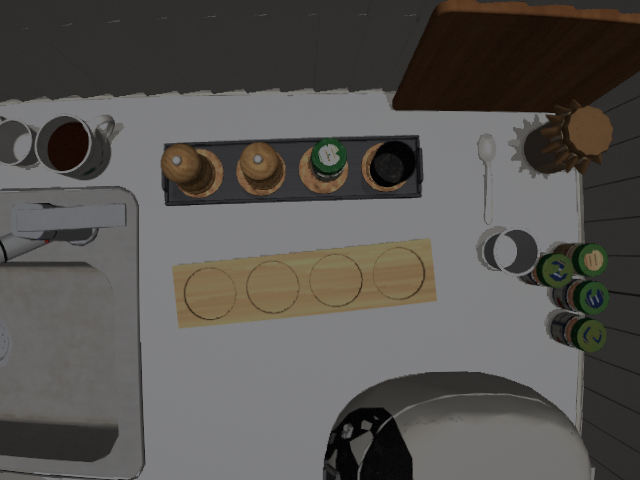

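View pics/side0.png

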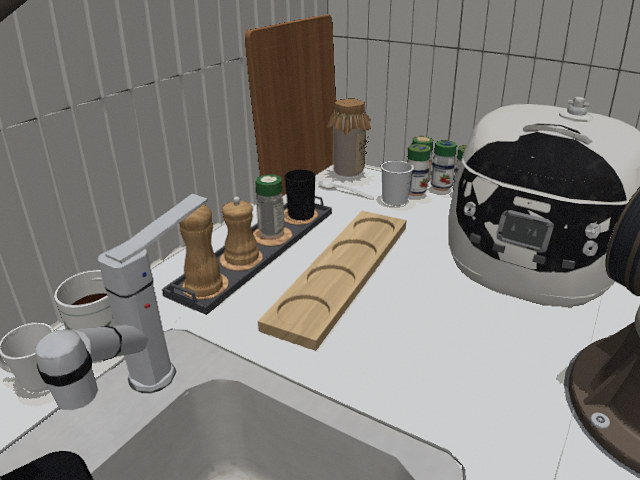

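The row on the tray, left to right, is pepper mill (185,170), salt mill (261,168), jar (327,160), beaker (392,165). The tray is behind the rack (recesses at (210,293) to (399,273)). The faucet is to the left of the tray, and the board stands behind its right end.

```bash
cat > h.py <<'E'
import cv2, numpy as np
from cell import camera_info
C={n:camera_info(n) for n in("top","side")}
def ray(n,p):
    c=C[n];q=cv2.undistortPoints(np.float64(p).reshape(-1,1,2),c["K"],np.array([c["k1"],0,0,0.]))[:,0]
    T=c["cam_to_world"];return T[:3,3],np.c_[q,np.ones(len(q))]@T[:3,:3].T
def plane(n,p,z):
    o,d=ray(n,p);return (o+d*((z-o[2])/d[:,2])[:,None])[:,:2]
def tri(a,b):
    o1,d1=ray("top",a);o2,d2=ray("side",b);d1,d2=d1[0],d2[0]
    s=np.linalg.lstsq(np.c_[d1,-d2],o2-o1,rcond=None)[0]
    A,B=o1+s[0]*d1,o2+s[1]*d2;return (A+B)/2,np.linalg.norm(A-B)
E
python3 - <<'E'
from h import *
im=cv2.imread("pics/top0.png");h=cv2.cvtColor(im,cv2.COLOR_BGR2HSV)
np.set_printoptions(precision=1,suppress=True)
def big(m,box):
    z=np.zeros_like(m);x0,y0,x1,y1=box;z[y0:y1,x0:x1]=m[y0:y1,x0:x1]
    return max(cv2.findContours(z,0,cv2.CHAIN_APPROX_NONE)[0],key=cv2.contourArea)[:,0]
r=big(cv2.inRange(h,(8,60,120),(30,255,255)),(150,225,460,340))
R=cv2.minAreaRect(plane("top",r,18).astype(np.float32));print("rack",R)
t=big(cv2.inRange(im,(0,0,0),(90,90,90)),(150,125,430,212))
# tray: dark or brown (non-white)
t=big(cv2.inRange(h,(0,0,0),(180,255,100))|cv2.inRange(h,(5,80,0),(30,255,255)),(150,125,430,212))
print("tray hull",cv2.minAreaRect(plane("top",t,14).astype(np.float32)))
g=big(cv2.inRange(h,(45,90,30),(90,255,255)),(300,130,355,190))
c,rr=cv2.minEnclosingCircle(g.astype(np.float32));print("cap",c,rr,plane("top",[c],113))
for nm,(x,y),z in(("pep",(177,160),157),("salt",(258,158),117)):
    s=h[y-8:y+9,x-8:x+9,1].astype(int);v=h[y-8:y+9,x-8:x+9,2].astype(int)
    yy,xx=np.where((s<70)&(v>90));c=(x-8+xx.mean(),y-8+yy.mean());print(nm,len(xx),c,plane("top",[c],z))
b=big(cv2.inRange(h,(0,0,0),(180,255,35)),(360,130,425,200));e=cv2.fitEllipse(b);print("beaker",e)
gr=cv2.cvtColor(im,6)
print("pads/faucet",plane("top",[(392,165)],91))
for a,bb in(((125,217),(205,199)),((125,205),(190,196))):print("faucet",tri(a,bb))
print("board corner",plane("top",[(394,108)],0),"wall",plane("top",[(300,95)],0))
crop=cv2.resize(im[120:340,140:450],None,fx=2.5,fy=2.5,interpolation=2);crop=cv2.convertScaleAbs(crop,alpha=1.8)
cv2.imwrite("pics/c0.png",crop)
E
```

```text
rack ((488.2459411621094, -50.447906494140625), (89.35989379882812, 369.6316223144531), 5.443963050842285)
tray hull ((650.6358032226562, -34.15081787109375), (92.14773559570312, 377.1246337890625), 1.192566990852356)
cap (328.6988830566406, 155.2542266845703) 18.050312042236328 [[655.1 -83.9]]
pep 54 (np.float64(175.62962962962962), np.float64(159.5)) [[646.  101.9]]
salt 53 (np.float64(257.1698113207547), np.float64(158.30188679245282)) [[651.7   6.4]]
beaker ((394.37384033203125, 161.15243530273438), (52.32887649536133, 63.356571197509766), 124.6559829711914)
pads/faucet [[ 645.2 -167.4]]
faucet (array([573.4, 151.6, 193.6]), np.float64(5.1737473495744455))
faucet (array([590.3, 154.4, 194.1]), np.float64(3.220979905688939))
board corner [[ 742.3 -185.2]] wall [[762.5 -47.3]]
```

View pics/c0.png

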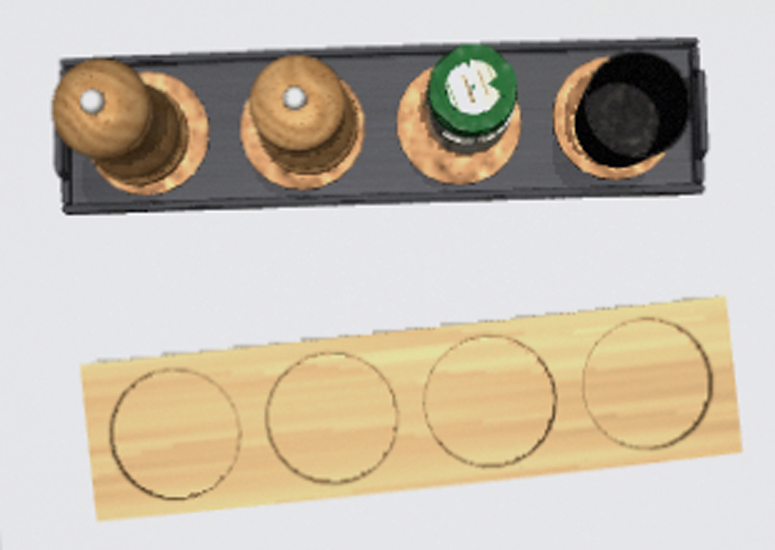

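Everything is located: pepper (646,102), salt (652,6), jar (655,-84), beaker about (645,-167). From left to right the rack recesses are at about (475,84), (484,-6), (492,-95), (501,-185). The faucet tip is about 194 mm high at (580,152), so I travel high.

move_arm(commands=[[[0, 0, 4.5], [0, 0, 0], 1], [[0, 0, 4.5], [0, 0, 0], 1], [[3.2, -3.5, 0], [0, 0, -3.6], 1], [[3.2, -3.5, 0], [0, 0, -3.6], 1], [[3.2, -3.5, 0], [0, 0, -3.6], 1], [[3.2, -3.5, 0], [0, 0, -3.6], 1], [[3.2, -3.5, 0], [0, 0, -3.6], 1], [[3.2, -3.5, 0], [0, 0, -3.6], 1], [[3.2, -3.5, 0], [0, 0, -3.6], 1], [[3.2, -3.5, 0], [0, 0, -3.6], 1]])

```text
t: 1.1
eef_pos: [456.4, 310.7, 304.5]
tcp_rot: [-3.141, -0.0, 2.312]
ft_force: [0.3, 0.9, -0.1]
opening: 1.002
grip_force: 0.0
```

move_arm(commands=[[[3.2, -3.5, 0], [0, 0, -3.6], 1], [[3.2, -3.5, 0], [0, 0, -3.6], 1], [[3.2, -3.5, 0], [0, 0, -3.6], 1], [[3.2, -3.5, 0], [0, 0, -3.6], 1], [[3.2, -3.5, 0], [0, 0, -3.6], 1], [[3.1, -3.5, 0], [0, 0, -3.6], 1], [[0, 0, 0], [0, 0, 0], 1], [[0, 0, 0], [0, 0, 0], 1], [[0, 0, 0], [0, 0, 0], 1]])

```text
t: 2.0
eef_pos: [645.8, 103.1, 304.5]
tcp_rot: [-3.141, -0.0, 1.938]
ft_force: [-0.4, 0.2, -0.3]
opening: 1.001
grip_force: 0.0
```

move_arm(commands=[[[0, -0.1, -4], [0, 0, 0], 1], [[0, 0, -4], [0, 0, 0], 1], [[0, 0, -3], [0, 0, 0], 1], [[0, 0, 0], [0, 0, 0], 1], [[0, 0, 0], [0, 0, 0], 1]])

```text
t: 2.5
eef_pos: [646.4, 102.3, 195.8]
tcp_rot: [3.141, 0.0, 1.939]
ft_force: [-0.8, -0.7, -0.3]
opening: 0.996
grip_force: 0.0
```

```bash
python3 - <<'E'
from cell import *
import cv2,numpy as np
s=read_camera("side")[60:340,60:460];t=read_camera("top")[80:360,90:490]
cv2.imwrite("pics/p1.png",cv2.convertScaleAbs(np.hstack([s,t]),alpha=1.4))
E
```

```text
(no output)
```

View pics/p1.png

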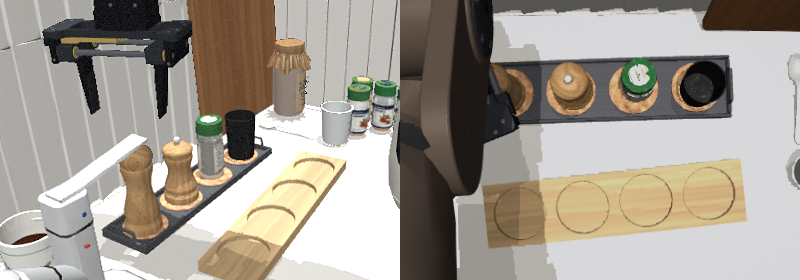

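The side view shows the open fingers above the pepper mill, with the faucet spout in front of it. I'll lower in two steps.

move_arm(commands=[[[0, -0.1, -2], [0, 0, 0], 1], [[0, 0, -2], [0, 0, 0], 1], [[0, 0, 0], [0, 0, 0], 1], [[0, 0, 0], [0, 0, 0], 1]])

```text
t: 3.0
eef_pos: [647.0, 100.5, 156.3]
tcp_rot: [3.14, 0.001, 1.937]
ft_force: [0.3, -0.6, 0.1]
opening: 0.999
grip_force: 0.0
```

move_arm(commands=[[[0, 0, -2], [0, 0, 0], 1], [[0, 0, -2], [0, 0, 0], 1], [[0, 0, 0], [0, 0, 0], 1], [[0, 0, 0], [0, 0, 0], 0.3], [[0, 0, 0], [0, 0, 0], 0.3], [[0, 0, 0], [0, 0, 0], 0.3], [[0, 0, 0], [0, 0, 0], 0.3], [[0, 0, 0], [0, 0, 0], 0.3], [[0, 0, 0], [0, 0, 0], 0.3], [[0, 0, 0], [0, 0, 0], 0.3]])

```text
t: 4.0
eef_pos: [646.5, 100.3, 114.7]
tcp_rot: [3.141, 0.0, 1.937]
ft_force: [-0.7, -0.6, 0.3]
opening: 0.495
grip_force: 30.0
```

move_arm(commands=[[[0, 0, 1], [0, 0, 0], 0.3], [[0, 0, 2], [0, 0, 0], 0.3], [[0, 0, 3], [0, 0, 0], 0.3], [[0, 0, 3], [0, 0, 0], 0.3], [[0, 0, 3], [0, 0, 0], 0.3], [[0, 0, 3], [0, 0, 0], 0.3], [[-1, -1, 0], [0, 0, -4], 0.3], [[-1.5, -2, 0], [0, 0, -8], 0.3], [[-1.5, -3, 0], [0, 0, -8], 0.3], [[-1.5, -3, 0], [0, 0, -8], 0.3]])

```text
t: 5.0
eef_pos: [590.5, 9.8, 265.2]
tcp_rot: [3.142, 0.0, 1.444]
ft_force: [-0.3, -0.1, -2.6]
opening: 0.489
grip_force: 30.0
```

move_arm(commands=[[[-1.5, -3, 0], [0, 0, -8], 0.3], [[-1.5, -3, 0], [0, 0, -8], 0.3], [[-1.5, -3, 0], [0, 0, -8], 0.3], [[-1.5, -3, 0], [0, 0, -8], 0.3], [[-1.5, -3, 0], [0, 0, -8], 0.3], [[-1, -2.5, 0], [0, 0, -8], 0.3], [[-0.5, -1.5, 0], [0, 0, -8], 0.3], [[0, -0.5, 0], [0, 0, -8], 0.3], [[0, 0, 0], [0, 0, 0], 0.3], [[0, 0, 0], [0, 0, 0], 0.3]])

```text
t: 6.0
eef_pos: [501.3, -184.4, 264.9]
tcp_rot: [3.142, -0.0, 0.335]
ft_force: [-0.3, 0.9, -1.8]
opening: 0.49
grip_force: 30.0
```

move_arm(commands=[[[0, 0, -3], [0, 0, -3], 0.3], [[0, 0, -3], [0, 0, -3], 0.3], [[0, 0, -3], [0, 0, -3], 0.3], [[0, 0, -3], [0, 0, 0], 0.3], [[0, 0, -1], [0, 0, 0], 0.3], [[0, 0, 0], [0, 0, 0], 0.3], [[0, 0, 0], [0, 0, 0], 0.3]])

```text
t: 6.7
eef_pos: [502.1, -184.7, 135.8]
tcp_rot: [3.141, -0.001, 0.176]
ft_force: [-0.5, -0.2, -1.6]
opening: 0.489
grip_force: 30.0
```

```bash
python3 - <<'E'
from cell import *
import cv2,numpy as np
s=read_camera("side")[100:380,200:600];t=read_camera("top")[80:360,140:540]
cv2.imwrite("pics/p2.png",cv2.convertScaleAbs(np.hstack([s,t]),alpha=1.4))
E
```

```text
(no output)
```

View pics/p2.png

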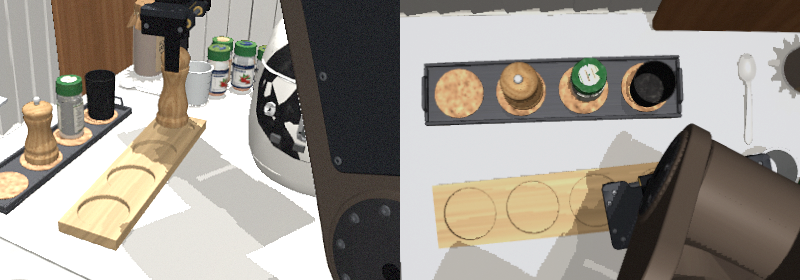

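The pepper mill hangs upright over the rightmost recess, and its tray pad is now bare. Lowering the rest of the way.

move_arm(commands=[[[-0.1, 0, -0.8], [0, 0, 0], 0.3], [[0, 0, -0.6], [0, 0, 0], 0.3], [[0, 0, -0.3], [0, 0, 0], 0.3], [[0, 0, -0.1], [0, 0, 0], 0.3], [[0, 0, 0], [0, 0, 0], 0.3], [[0, 0, 0], [0, 0, 0], 0.3]])

```text
t: 7.4
eef_pos: [500.5, -184.7, 116.7]
tcp_rot: [3.142, -0.0, 0.174]
ft_force: [-1.0, -0.4, 1.0]
opening: 0.492
grip_force: 30.0
```

move_arm(commands=[[[0, 0, 0], [0, 0, 0], 0.7], [[0, 0, 0], [0, 0, 0], 1], [[0, 0, 0], [0, 0, 0], 1], [[0, 0, 0], [0, 0, 0], 1], [[0, 0, 1], [0, 0, 0], 1], [[0, 0, 2], [0, 0, 0], 1], [[0, 0, 3], [0, 0, 0], 1], [[0, 0, 4], [0, 0, 0], 1], [[0, 0, 4], [0, 0, 0], 1], [[1.5, 2, 1], [0, 0, 8], 1]])

```text
t: 8.4
eef_pos: [515.8, -166.1, 271.8]
tcp_rot: [3.137, -0.005, 0.313]
ft_force: [0.6, -0.1, 0.5]
opening: 0.999
grip_force: 0.0
```

move_arm(commands=[[[1.5, 2, 0], [0, 0, 8], 1], [[1.5, 2, 0], [0, 0, 8], 1], [[1.5, 2, 0], [0, 0, 8], 1], [[1.5, 2, 0], [0, 0, 8], 0.85], [[1.5, 2, 0], [0, 0, 8], 0.85], [[1.5, 2, 0], [0, 0, 8], 0.85], [[1.5, 2, 0], [0, 0, 8], 0.85], [[1.5, 1.5, 0], [0, 0, 8], 0.85], [[1.5, 1.5, 0], [0, 0, 8], 0.85], [[0, 0, 0], [0, 0, 0], 0.85]])

```text
t: 9.4
eef_pos: [651.3, 6.9, 267.0]
tcp_rot: [3.141, -0.0, 1.576]
ft_force: [-0.6, -0.3, 0.0]
opening: 0.846
grip_force: 0.0
```

```bash
python3 - <<'E'
from cell import *
import cv2,numpy as np
s=read_camera("side")[60:340,100:500];t=read_camera("top")[80:360,140:540]
cv2.imwrite("pics/p3.png",cv2.convertScaleAbs(np.hstack([s,t]),alpha=1.4));print(state())
E
```

```text
{'t': 9.5, 'joints': array([-9.31496989e-02,  4.84806225e-01,  1.42440299e+00, -1.81549543e-04,
        1.23248117e+00, -9.08862833e-02]), 'qvel': array([-0.01511187, -0.0106509 ,  0.01381769, -0.00078653, -0.0047789 ,
        0.00634085]), 'tau': array([ 1.00658230e+00, -6.23419547e+01, -2.85347450e+01,  1.26115009e-01,
        4.61530325e-02, -2.46732971e-01]), 'eef_pos': array([650.14550977,   5.40354995, 266.91071907]), 'tcp_rot': array([-3.14147978e+00,  1.61674907e-04,  1.56859318e+00]), 'ft_force': array([ 0.44685357, -0.3308704 , -0.21259634]), 'moment': array([-0.11426964,  0.07246229,  0.0490197 ]), 'grip_force': 0.0, 'opening': 0.8536670762831691}
```

View pics/p3.png

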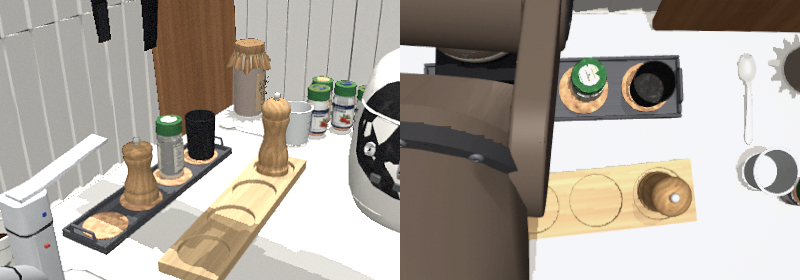

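The pepper mill stands upright in the rightmost recess (top crop, about (665,195)). Next is the salt mill.

move_arm(commands=[[[0.1, 0.1, -4], [0, 0, 0], 0.85], [[0, 0, -4], [0, 0, 0], 0.85], [[0, 0, -4], [0, 0, 0], 0.85], [[0, 0, -2], [0, 0, 0], 0.85], [[0, 0, -1], [0, 0, 0], 0.85], [[0, 0, 0], [0, 0, 0], 0.85], [[0, 0, 0], [0, 0, 0], 0.85]])

```text
t: 10.2
eef_pos: [651.9, 6.0, 118.0]
tcp_rot: [3.14, 0.0, 1.569]
ft_force: [-0.2, -0.1, 0.3]
opening: 0.848
grip_force: 0.0
```

move_arm(commands=[[[0, 0, -2], [0, 0, 0], 0.85], [[0, 0, -1.8], [0, 0, 0], 0.85], [[0, 0, 0], [0, 0, 0], 0.85], [[0, 0, 0], [0, 0, 0], 0.3], [[0, 0, 0], [0, 0, 0], 0.3], [[0, 0, 0], [0, 0, 0], 0.3], [[0, 0, 0], [0, 0, 0], 0.3], [[0, 0, 0], [0, 0, 0], 0.3], [[0, 0, 0], [0, 0, 0], 0.3], [[0, 0, 0], [0, 0, 0], 0.3]])

```text
t: 11.2
eef_pos: [651.7, 6.3, 79.1]
tcp_rot: [3.141, 0.0, 1.571]
ft_force: [0.4, -0.4, 5.2]
opening: 0.5
grip_force: 30.0
```

move_arm(commands=[[[0, 0, 1], [0, 0, 0], 0.3], [[0, 0, 2], [0, 0, 0], 0.3], [[0, 0, 3], [0, 0, 0], 0.3], [[0, 0, 3], [0, 0, 0], 0.3], [[-1, -0.6, 1], [0, 0, -1], 0.3], [[-2, -1.3, 0], [0, 0, -2], 0.3], [[-2.5, -1.6, 0], [0, 0, -2], 0.3], [[-2.5, -1.6, 0], [0, 0, -3], 0.3], [[-2.5, -1.6, 0], [0, 0, -3], 0.3], [[-2.5, -1.6, 0], [0, 0, -2], 0.3]])

```text
t: 12.2
eef_pos: [519.1, -77.2, 177.9]
tcp_rot: [-3.14, 0.0, 1.341]
ft_force: [0.3, -0.9, -2.0]
opening: 0.5
grip_force: 29.9
```

move_arm(commands=[[[-2, -1.3, 0], [0, 0, -2], 0.3], [[-0.9, -0.5, 0], [0, 0, 0], 0.3], [[0, 0, -2], [0, 0, 0], 0.3], [[0, 0, -3], [0, 0, 0], 0.3], [[0, 0, -2], [0, 0, 0], 0.3], [[0, 0, -1], [0, 0, 0], 0.3], [[0, 0, 0], [0, 0, 0], 0.3], [[0, 0, 0], [0, 0, 0], 0.3]])

```text
t: 13.0
eef_pos: [492.7, -94.7, 99.1]
tcp_rot: [3.141, 0.0, 1.309]
ft_force: [-0.4, -0.6, -2.3]
opening: 0.498
grip_force: 29.9
```

```bash
python3 - <<'E'
from cell import *
import cv2,numpy as np
s=read_camera("side")[100:380,200:600];t=read_camera("top")[80:360,140:540]
cv2.imwrite("pics/p4.png",cv2.convertScaleAbs(np.hstack([s,t]),alpha=1.4))
E
```

```text
(no output)
```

View pics/p4.png

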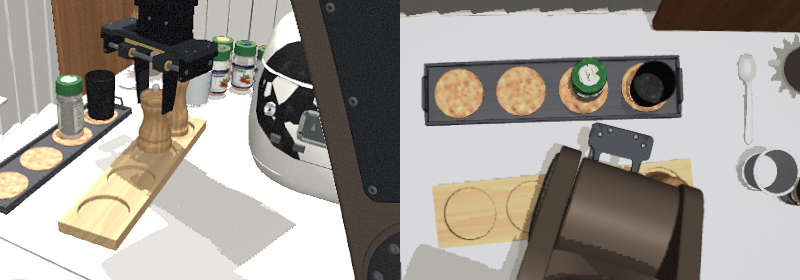

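The salt mill hangs over the second recess from the right, clear of the pepper mill.

move_arm(commands=[[[0, 0, -0.8], [0, 0, 0], 0.3], [[0, 0, -0.6], [0, 0, 0], 0.3], [[0, 0, -0.3], [0, 0, 0], 0.3], [[0, 0, -0.1], [0, 0, 0], 0.3], [[0, 0, 0], [0, 0, 0], 0.3], [[0, 0, 0], [0, 0, 0], 0.3]])

```text
t: 13.7
eef_pos: [492.3, -94.6, 81.1]
tcp_rot: [-3.142, 0.0, 1.309]
ft_force: [-2.8, 1.1, 8.2]
opening: 0.498
grip_force: 30.1
```

move_arm(commands=[[[0, 0, 0], [0, 0, 0], 0.7], [[0, 0, 0], [0, 0, 0], 0.85], [[0, 0, 0], [0, 0, 0], 0.85], [[0, 0, 0], [0, 0, 0], 0.85], [[0, 0, 1], [0, 0, 0], 0.85], [[0, 0, 2], [0, 0, 0], 0.85], [[0, 0, 4], [0, 0, 0], 0.85], [[0, 0, 4], [0, 0, 0], 0.85], [[0, 0, 2], [0, 0, 2], 0.85], [[2.5, 0.2, 0], [0, 0, 3], 0.85]])

```text
t: 14.7
eef_pos: [517.1, -92.9, 214.8]
tcp_rot: [3.137, 0.001, 1.397]
ft_force: [0.8, 0.1, -0.7]
opening: 0.85
grip_force: 0.0
```

move_arm(commands=[[[3, 0.2, 0], [0, 0, 3], 0.85], [[3, 0.2, 0], [0, 0, 3], 0.85], [[3, 0.2, 0], [0, 0, 3], 0.85], [[3, 0.2, 0], [0, 0, 1], 0.85], [[1.8, 0, 0], [0, 0, 0], 0.85], [[0, 0, 0], [0, 0, 0], 0.85], [[0, 0, -3], [0, 0, 0], 0.85], [[0, 0, -3], [0, 0, 0], 0.85], [[0, 0, 0], [0, 0, 0], 0.85], [[0, 0, 0], [0, 0, 0], 0.85]])

```text
t: 15.7
eef_pos: [655.1, -84.8, 151.7]
tcp_rot: [-3.141, -0.0, 1.57]
ft_force: [0.2, -0.5, -0.1]
opening: 0.849
grip_force: 0.0
```

move_arm(commands=[[[0, 0.1, -3], [0, 0, 0], 0.85], [[0, 0, -2], [0, 0, 0], 0.85], [[0, 0, -1.8], [0, 0, 0], 0.85], [[0, 0, 0], [0, 0, 0], 0.85], [[0, 0, 0], [0, 0, 0], 0.3], [[0, 0, 0], [0, 0, 0], 0.3], [[0, 0, 0], [0, 0, 0], 0.3], [[0, 0, 0], [0, 0, 0], 0.3], [[0, 0, 0], [0, 0, 0], 0.3], [[0, 0, 0], [0, 0, 0], 0.3]])

```text
t: 16.7
eef_pos: [655.6, -83.7, 83.0]
tcp_rot: [3.141, 0.0, 1.571]
ft_force: [0.6, 0.4, 2.9]
opening: 0.473
grip_force: 29.9
```

move_arm(commands=[[[0, 0, 1], [0, 0, 0], 0.3], [[0, 0, 2], [0, 0, 0], 0.3], [[0, 0, 3], [0, 0, 0], 0.3], [[0, 0, 3], [0, 0, 0], 0.3], [[-1, 0.5, 1], [0, 0, 0], 0.3], [[-2, 0.9, 0], [0, 0, 0], 0.3], [[-2.5, 1.1, 0], [0, 0, 0], 0.3], [[-2.5, 1.1, 0], [0, 0, 0], 0.3], [[-2.5, 1.1, 0], [0, 0, 0], 0.3], [[-2.5, 1.1, 0], [0, 0, 0], 0.3]])

```text
t: 17.7
eef_pos: [523.2, -24.9, 182.1]
tcp_rot: [-3.14, -0.0, 1.571]
ft_force: [0.5, -0.7, -0.9]
opening: 0.468
grip_force: 29.9
```

move_arm(commands=[[[-2.5, 1.1, 0], [0, 0, 0], 0.3], [[-1.5, 0.9, 0], [0, 0, 0], 0.3], [[0, 0, -2], [0, 0, 0], 0.3], [[0, 0, -3], [0, 0, 0], 0.3], [[0, 0, -2], [0, 0, 0], 0.3], [[0, 0, -1], [0, 0, 0], 0.3], [[0, 0, 0], [0, 0, 0], 0.3], [[0, 0, 0], [0, 0, 0], 0.3]])

```text
t: 18.5
eef_pos: [485.4, -5.6, 103.1]
tcp_rot: [3.141, 0.0, 1.571]
ft_force: [-0.3, -0.5, -0.5]
opening: 0.469
grip_force: 29.9
```

```bash
python3 - <<'E'
from cell import *
import cv2,numpy as np
s=read_camera("side")[100:380,160:560];t=read_camera("top")[80:360,140:540]
cv2.imwrite("pics/p5.png",cv2.convertScaleAbs(np.hstack([s,t]),alpha=1.4))
E
```

```text
(no output)
```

View pics/p5.png

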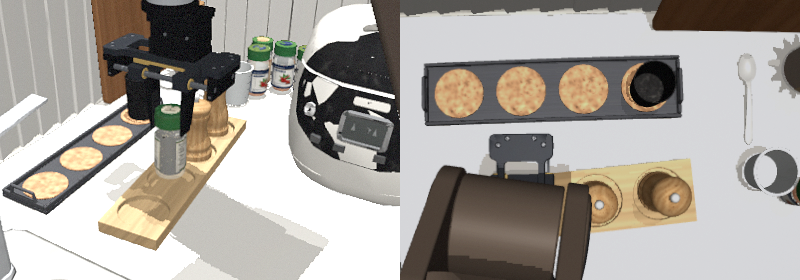

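The jar hangs over the second recess from the left, and both mills stand upright.

move_arm(commands=[[[-0.1, 0, -0.8], [0, 0, 0], 0.3], [[0, 0, -0.6], [0, 0, 0], 0.3], [[0, 0, -0.3], [0, 0, 0], 0.3], [[0, 0, 0], [0, 0, 0], 0.3], [[0, 0, 0], [0, 0, 0], 0.3]])

```text
t: 19.1
eef_pos: [484.4, -5.7, 85.5]
tcp_rot: [-3.141, -0.0, 1.571]
ft_force: [-0.1, -0.1, -1.5]
opening: 0.467
grip_force: 30.0
```

```bash
python3 - <<'E'
from h import *
print(plane("top",[(393.6,162.4),(370.3,162),(415,162)],91), "pads",plane("top",[(199,172.5),(261,171.5),(324,169)],8))
E
```

```text
[[ 648.57627562 -169.56313774]
 [ 649.25632614 -138.95367112]
 [ 649.01199329 -197.88672097]] pads [[648.84404246  99.58012847]
 [648.88616057   9.72334848]
 [651.45023507 -80.80886561]]
```

move_arm(commands=[[[0, 0, -0.1], [0, 0, 0], 0.3], [[0, 0, -0.05], [0, 0, 0], 0.3], [[0, 0, 0], [0, 0, 0], 0.3], [[0, 0, 0], [0, 0, 0], 0.3]])

```text
t: 19.5
eef_pos: [484.6, -5.7, 84.9]
tcp_rot: [3.141, 0.0, 1.571]
ft_force: [-2.2, 0.2, 10.2]
opening: 0.473
grip_force: 30.1
```

move_arm(commands=[[[0, 0, 0], [0, 0, 0], 0.7], [[0, 0, 0], [0, 0, 0], 0.85], [[0, 0, 0], [0, 0, 0], 0.85], [[0, 0, 0], [0, 0, 0], 0.85], [[0, 0, 1], [0, 0, 0], 0.85], [[0, 0, 2], [0, 0, 0], 0.85], [[0, 0, 4], [0, 0, 0], 0.95], [[0, 0, 4], [0, 0, 0], 0.95], [[1, -0.5, 2], [0, 0, -4], 0.95], [[2, -1.5, 0], [0, 0, -6], 0.95]])

```text
t: 20.5
eef_pos: [515.1, -25.2, 218.3]
tcp_rot: [3.136, -0.0, 1.394]
ft_force: [-0.4, -0.2, 0.6]
opening: 0.952
grip_force: 0.0
```

move_arm(commands=[[[2, -2, 0], [0, 0, -8], 0.95], [[2, -2, 0], [0, 0, -8], 0.95], [[2, -2, 0], [0, 0, -8], 0.95], [[2, -2, 0], [0, 0, -8], 0.95], [[2, -2, 0], [0, 0, -8], 0.95], [[2, -2, 0], [0, 0, -8], 0.95], [[1.4, -2.4, 0], [0, 0, -8], 0.95], [[0, 0, -2], [0, 0, -4], 0.95], [[0, 0, -2], [0, 0, 0], 0.95], [[0, 0, 0], [0, 0, 0], 0.95]])

```text
t: 21.5
eef_pos: [647.3, -169.5, 172.2]
tcp_rot: [-3.139, 0.003, 0.349]
ft_force: [-0.1, -0.3, 0.1]
opening: 0.951
grip_force: 0.0
```

```bash
python3 - <<'E'
from cell import *
import cv2,numpy as np
s=read_camera("side")[60:340,160:560];t=read_camera("top")[80:360,140:540];print(state()["eef_pos"])
cv2.imwrite("pics/p6.png",cv2.convertScaleAbs(np.hstack([s,t]),alpha=1.6))
E
```

```text
[ 648.4831229  -169.626369    174.97431538]
```

View pics/p6.png

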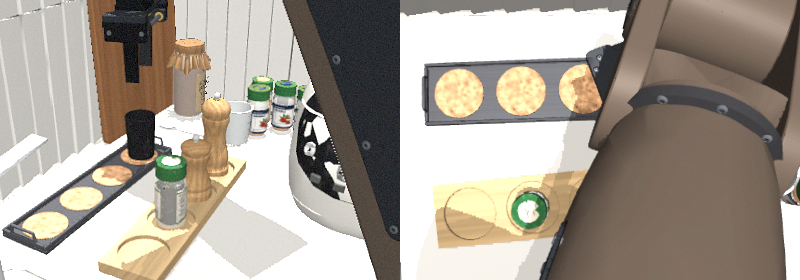

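All three placed things stand upright, and the gripper is over the beaker with free space around it. Lowering to grip.

move_arm(commands=[[[0, 0, -3], [0, 0, 0], 0.95], [[0, 0, -3], [0, 0, 0], 0.95], [[0, 0, -1.5], [0, 0, 0], 0.95], [[0, 0, -1], [0, 0, 0], 0.95], [[0, 0, -1], [0, 0, 0], 0.95], [[0, 0, 0], [0, 0, 0], 0.95]])

```text
t: 22.2
eef_pos: [648.4, -169.6, 78.8]
tcp_rot: [-3.141, 0.0, 0.349]
ft_force: [0.1, -0.4, -0.1]
opening: 0.949
grip_force: 0.0
```

move_arm(commands=[[[0, 0, -1.5], [0, 0, 0], 0.95], [[0, 0, -1.6], [0, 0, 0], 0.95], [[0, 0, 0], [0, 0, 0], 0.95], [[0, 0, 0], [0, 0, 0], 0.3], [[0, 0, 0], [0, 0, 0], 0.3], [[0, 0, 0], [0, 0, 0], 0.3], [[0, 0, 0], [0, 0, 0], 0.3], [[0, 0, 0], [0, 0, 0], 0.3], [[0, 0, 0], [0, 0, 0], 0.3], [[0, 0, 0], [0, 0, 0], 0.3]])

```text
t: 23.2
eef_pos: [648.6, -169.8, 48.5]
tcp_rot: [3.141, -0.0, 0.349]
ft_force: [-0.2, -0.7, 1.9]
opening: 0.581
grip_force: 30.0
```

move_arm(commands=[[[0, 0, 1], [0, 0, 0], 0.3], [[0, 0, 2], [0, 0, 0], 0.3], [[0, 0, 3], [0, 0, 0], 0.3], [[0, 0, 3], [0, 0, 0], 0.3], [[0, 0, 3], [0, 0, 0], 0.3], [[-0.5, 1, 3], [0, 0, 2], 0.3], [[-1.5, 2, 0], [0, 0, 6], 0.3], [[-1.8, 2.5, 0], [0, 0, 7], 0.3], [[-1.8, 2.5, 0], [0, 0, 7], 0.3], [[-1.8, 2.5, 0], [0, 0, 7], 0.3]])

```text
t: 24.2
eef_pos: [573.3, -63.7, 198.6]
tcp_rot: [-3.141, 0.0, 0.86]
ft_force: [0.3, -0.1, -1.0]
opening: 0.583
grip_force: 30.0
```

move_arm(commands=[[[-1.8, 2.5, 0], [0, 0, 7], 0.3], [[-1.8, 2.5, 0], [0, 0, 7], 0.3], [[-1.8, 2.5, 0], [0, 0, 7], 0.3], [[-1.8, 2.5, 0], [0, 0, 7], 0.3], [[-1.5, 2.5, 0], [0, 0, 7], 0.3], [[-1, 2, 0], [0, 0, 6], 0.3], [[0, 0.4, 0], [0, 0, 0], 0.3], [[0, 0, -3], [0, 0, 0], 0.3], [[0, 0, 0], [0, 0, 0], 0.3], [[0, 0, 0], [0, 0, 0], 0.3]])

```text
t: 25.2
eef_pos: [477.7, 83.9, 168.5]
tcp_rot: [-3.141, 0.0, 1.569]
ft_force: [0.5, 0.1, -0.7]
opening: 0.587
grip_force: 30.0
```

move_arm(commands=[[[-0.2, 0, -3], [0, 0, 0], 0.3], [[0, 0, -3], [0, 0, 0], 0.3], [[0, 0, -2], [0, 0, 0], 0.3], [[0, 0, -2], [0, 0, 0], 0.3], [[0, 0, 0], [0, 0, 0], 0.3], [[0, 0, 0], [0, 0, 0], 0.3]])

```text
t: 25.8
eef_pos: [476.1, 84.1, 69.1]
tcp_rot: [3.141, -0.0, 1.57]
ft_force: [0.1, -1.0, -0.8]
opening: 0.583
grip_force: 30.0
```

```bash
python3 - <<'E'
from cell import *
import cv2,numpy as np
s=read_camera("side")[100:380,100:500];t=read_camera("top")[80:360,140:540];print(state()["eef_pos"])
cv2.imwrite("pics/p7.png",cv2.convertScaleAbs(np.hstack([s,t]),alpha=1.6))
E
```

```text
[476.30312307  84.21128286  69.50178721]
```

View pics/p7.png

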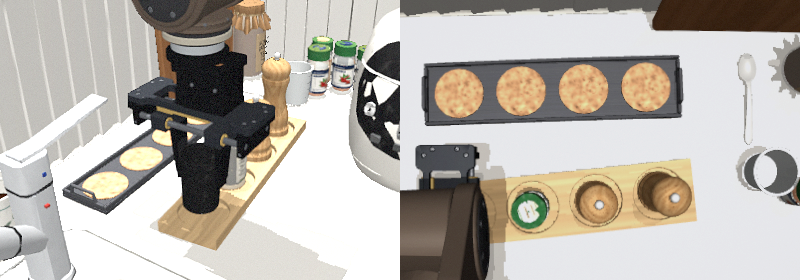

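The beaker hangs over the leftmost recess, and the tray is empty. Lowering.

move_arm(commands=[[[-0.1, 0, -0.8], [0, 0, 0], 0.3], [[0, 0, -0.6], [0, 0, 0], 0.3], [[0, 0, -0.4], [0, 0, 0], 0.3], [[0, 0, -0.1], [0, 0, 0], 0.3], [[0, 0, 0], [0, 0, 0], 0.3], [[0, 0, 0], [0, 0, 0], 0.3]])

```text
t: 26.5
eef_pos: [475.2, 84.4, 49.8]
tcp_rot: [3.14, -0.0, 1.571]
ft_force: [0.4, 0.1, 12.0]
opening: 0.584
grip_force: 30.0
```

move_arm(commands=[[[0, 0, 0], [0, 0, 0], 0.7], [[0, 0, 0], [0, 0, 0], 0.9], [[0, 0, 0], [0, 0, 0], 0.9], [[0, 0, 0], [0, 0, 0], 0.9], [[0, 0, 1], [0, 0, 0], 0.9], [[0, 0, 2], [0, 0, 0], 0.9], [[0, 0, 4], [0, 0, 0], 0.9], [[0, 0, 4], [0, 0, 0], 0.9], [[0, 0, 4.5], [0, 0, 0], 0.9], [[0, 0, 4.5], [0, 0, 0], 0.9]])

```text
t: 27.5
eef_pos: [473.8, 84.3, 251.7]
tcp_rot: [3.141, -0.0, 1.571]
ft_force: [1.6, 0.3, -0.2]
opening: 0.901
grip_force: 0.0
```

move_arm(commands=[[[0, 0, 4.5], [0, 0, 0], 0.9], [[0, 4, 0], [0, 0, 0], 0.9], [[0, 4, 0], [0, 0, 0], 0.9], [[0, 4, 0], [0, 0, 0], 0.9], [[0, 4, 0], [0, 0, 0], 0.9], [[0, 4, 0], [0, 0, 0], 0.9], [[0, 4, 0], [0, 0, 0], 0.9], [[0, 4, 0], [0, 0, 0], 0.9], [[0, 0, 0], [0, 0, 0], 0.9], [[0, 0, 0], [0, 0, 0], 0.9]])

```text
t: 28.5
eef_pos: [473.8, 364.6, 294.3]
tcp_rot: [-3.141, 0.001, 1.572]
ft_force: [0.1, -1.3, -0.2]
opening: 0.899
grip_force: 0.0
```

```bash
python3 - <<'E'
from cell import *
import cv2,numpy as np
from h import *
S=read_camera("side");T=read_camera("top")
cv2.imwrite("pics/S.png",S);cv2.imwrite("pics/T.png",T)
v=np.hstack([S[100:380,160:560],T[180:460,140:540]])
cv2.imwrite("pics/p8.png",cv2.convertScaleAbs(v,alpha=1.6))
h=cv2.cvtColor(T,cv2.COLOR_BGR2HSV)
def knob(x,y,z):
    p=h[y-12:y+13,x-12:x+13].astype(int);yy,xx=np.where((p[...,1]<70)&(p[...,2]>90))
    return plane("top",[(x-12+xx.mean(),y-12+yy.mean())],z)[0]
print("pep",knob(415,277,160),"salt",knob(339,285,120))
m=cv2.inRange(h,(45,90,30),(90,255,255))[250:320,240:310]
c,r=cv2.minEnclosingCircle(max(cv2.findContours(m,0,1)[0],key=cv2.contourArea));print("jar",plane("top",[(c[0]+240,c[1]+250)],115))
m=cv2.inRange(h,(0,0,0),(180,255,45))[255:335,170:250]
c,r=cv2.minEnclosingCircle(max(cv2.findContours(m,0,1)[0],key=cv2.contourArea));print("beaker~",r,plane("top",[(c[0]+170,c[1]+255)],85))
E
```

```text
pep [ 500.94700684 -183.56838737] salt [491.73814685 -94.78093767]
jar [[485.92135409  -6.2264986 ]]
beaker~ 24.49098014831543 [[477.83644166  82.74103766]]
```

View pics/p8.png

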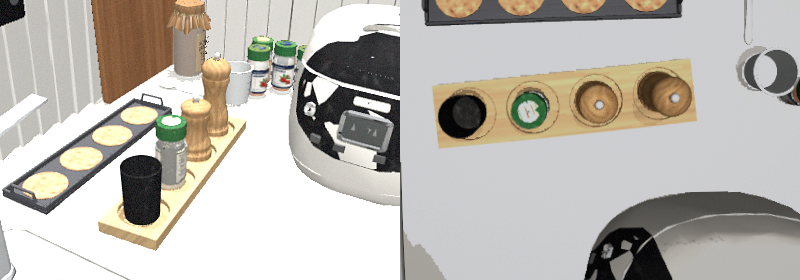

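All four stand upright in their recesses in reverse order, within about 3 mm of the recess centres, and the arm is clear. Handing in.

```bash
python3 -c "
from cell import env
print(env.job_done())"
```

```text
the job is handed in; nothing more can be done
None
```

The job is handed in at about 29 s: in the last pictures all four things stand upright in the rack in reverse order (beaker, jar, salt mill, pepper mill, left to right), each within about 3 mm of its recess centre, but no verdict came back.

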